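Close the screening box over the relay

TASK

Put the blue relay inside the open aluminium screening box, then set the box's loose cover on its rim so that it is fully seated, level and square with the box. Let go of it, and leave the other things on the bench where they are.

Things in the scene. Friction and masses are not known exactly. Their poses are not given: they have to be found in the camera images.
- shield_box: Open aluminium box, screwed down (cannot move), empty. Outside 96 (x) x 70 (y) x 40 mm high, walls and floor 3 mm, inside 90 x 64. Two brass sockets stick out 12 mm from its -x short side, 18 mm up; 3 mm high screw flanges stick out 13 mm from its long sides. Origin: centre of underside; x along its length, z up; rim at z = 40 mm. A tall black test fixture stands to its left.
- cover: Loose cover lying right way up on the worktop: aluminium plate 98 (x) x 72 (y) x 3 mm, top at z = 11; below it a black locating lip 85.5 x 59.5 mm, 8 mm deep, that goes inside the box walls with 2.2 mm play a side. About 160 g. Origin: centre of the lip's underside, x lengthwise, z up. Seated, the origin is on the box's centre, 32 mm above its underside; either way round is right.
- relay: Small blue plug-in relay, 20 (x) x 28 (y) x 16 mm high, about 18 g, standing on the worktop. Origin: centre of its underside.
- solder_spool: Bystander: blue spool of solder with white middle, diameter 60, 31 mm high. Origin: centre of underside.
- black_plug: Bystander: black plug connector 30 x 32 x 20 mm. Origin: centre of underside.
- pin_bin: Bystander: small open blue bin, 60 x 80 x 35 mm, with probe pins. Origin: centre of underside.
- cover_handle (a point): Middle of the bar of the cover's black bridge handle, 33 mm above the cover's origin. The bar runs across the cover: 52 mm long along the cover's y, 12 mm wide (x), 12 mm high (27 to 39 mm above the origin).
- adapter: Bystander: small pale coaxial adapter, 28 x 16 x 16 mm, lying. Origin: centre of underside.
- hex_key: Bystander: black L-shaped hex key, 68 x 28 x 4 mm, lying. Origin: centre of underside.
- tape_roll: Bystander: roll of yellow tape, diameter 56, 18 mm high. Origin: centre of underside.

How it is judged (in metres and radians):
On the way, in this order (a step that is already met when the one before it is completed fails the run):
1. the relay is inside the box, below the rim (x of relay in the frame of shield_box between -0.045 and 0.045 m and y of relay in the frame of shield_box between -0.032 and 0.032 m and z of relay in the frame of shield_box between 0 and 0.025 m), for 0.2 s.
2. the cover is seated on the rim (horizontal distance between cover and shield_box below 0.005 m and z of cover in the frame of shield_box between 0.029 and 0.0345 m), for 0.2 s.
At the end, for the whole second after the job is handed in: The relay is inside the box, its origin below 25 mm; the cover is seated on the rim: centred within 5 mm, its origin 29 to 34.5 mm above the box's underside, level within 0.035 rad, lengthwise within 0.12 rad of the box either way round; both at rest, bystanders not shifted over 30 mm (all of step 1 and all of step 2 and angle between cover's own z axis and vertical below 0.035 rad and angle between the x axis of cover and the x axis of shield_box, either way round below 0.12 rad and linear speed of each of cover, relay below 0.02 m/s); the robot touches nothing.
It fails at once if a bystander (spool, black plug, pin bin, adapter, hex key, tape roll) is shifted by more than 30 mm (distance of any of solder_spool, black_plug, pin_bin, adapter, hex_key, tape_roll from where it was at the start of the episode above 0.03 m).
It also fails if it takes over 51 s, if anything falls off the work surface, if the arm or the gripper's body presses on something with over 40 N, if the wrist force passes 120 N, or if a joint passes its speed limit or range.

ROBOT

A 6-joint arm with a two-finger parallel gripper is mounted at the origin on a cart in front of the work surface, level with it; the furniture and walls round the work are solid. World frame = base frame: x ahead of the robot, y to its left, z up, the work surface at z = 0. Lengths are in mm, angles in rad, forces in N, time in s.
With the tool pointing down it reaches from about 275 to 775 mm from the base axis. Payload 14.6 kg.
Tool frame: the origin (TCP) lies on the centre line of the jaws, within the pads' length; the fingertips stand 19 mm ahead of it and the grasp point (between the pads) is the TCP; z points along the fingers, y is the line along which they close (so a half turn about z gives the same grasp; the last joint's range is limited). The gripper opens to 85 mm and grips with 20 to 120 N. Pads are 22 mm wide; open, the fingers measure 114 mm over their backs; the gripper's body (76 mm by 85 mm) begins 54 mm behind the grasp point. The pads swing forward as they close: fully open they stand 13 mm farther back than shut.
Start: joints at [-0.895, 0.263, -0.048, 1.259, 0, 1.415], TCP at [387.694, -354.008, 250.278] pointing down, gripper open.
Joint ranges: [-2.65, 2.65], [-0.89, 1.7], [-1.18, 1.37], [-2.13, 2.11], [-1.35, 1.29], [-3.14, 3.14]. Speed limits (rad/s): [1.89, 1.89, 2.57, 2.79, 3.14, 3.14].

INTERFACE

Orientations are given as a 3x3 rotation matrix whose columns are the frame's x, y, z axes.
In Python, from workcell import * gives the robot as it stands. Calls block until the motion is done:
- goto(position, orientation): joint-space move of the TCP to a pose.
- servo_line(position, frame=None, feed=150, until_force=None): straight line of the TCP; frame=None keeps the orientation; feed is the mean speed in mm/s. With until_force (N) it stops when the force on the tool has changed by that much, and returns True; else False.
- move_joints(angles): joint-space move.
- grip(opening, newtons=None): opening from 0.0 (shut) to 1.0 (fully open); newtons is the grip in N (None keeps the last); returns when the fingers have stopped.
- sleep(seconds).
- inverse_kinematics(position, orientation): joint angles nearest the present ones, or None.
- observe(): the state.
- camera(name): name is "scene" or "top" or "wrist"; returns the picture (384x512x3 uint8, red, green, blue); there is no depth.
- camera_model(name): a dict with "mtx" (3x3 intrinsics, pixels), "position" and "attitude" of the camera in the world. Camera axes: x right, y down, z forward; pixel columns grow to the right and rows downward; lengths in mm; the calibration is good to about 2 mm. A picture is of the moment at which its call begins: read the wrist's pose just before it. camera_model takes no time and is no camera call; for the wrist camera it gives the pose at the moment of the call.
A pose or a line that the arm cannot do raises IKError and nothing moves.
- finish_job(): hands the job in; it is judged then, once.
Trained networks look in the newest picture that a camera, given by its name, has taken for a name from the list of things; names that differ only in an ending like _2 or _b are one class to them, and where a whole thing is asked for, a point or a joint stands for the part that bears it (a point fixed in the world has none). Each returns a list of dicts, best first, with "confidence" (0 to 1); they miss things now and then, are a little off and sometimes report something else, mostly with a low value. They report only what shows in the picture. A call takes as long as a camera call.
- find_in(label, camera): "bbox" ([left, top, right, bottom] in pixels, round what is visible of it).
The state is a dict: "clock": time; "qpos": joint angles; "qd": joint speeds; "effort": joint torques, N m; "eef_pos": TCP position; "ee_rot": TCP orientation; "ft_force": force on the tool from outside, world axes, zero at the start; "wrist_torque": the same for the moment, N m; "grip_width": opening from 0.0 (shut) to 1.0 (fully open); "gripper_force": force on a finger pad.
Only numpy, scipy, OpenCV 4.12 (cv2) and the standard library are available. Lean on these libraries where they do the work, as an engineer would, in place of code of your own. Each camera call takes 0.05 s, during which the arm holds its last target. There are 200 camera calls.

## Working session

There is one attempt and no reset: what is moved stays moved. The work goes in short steps, each a Python script; the robot and the scene stay as the last script left them, time stands still between calls to the robot, and variables do not carry over. Pictures are saved under pics/ and viewed, at most 10 in all, crops included, and the job is handed in when it is done.

```bash
mkdir -p pics; ls; python3 - <<'E'
from workcell import *
import cv2
for c in ["top","scene"]:
    im=camera(c); cv2.imwrite(f"pics/{c}1.png",cv2.resize(im[:,:,::-1],(800,600),interpolation=cv2.INTER_CUBIC))
    m=camera_model(c); print(c,m)
    for l in ["shield_box","cover","relay","cover_handle"]:
        print(l,[(d["confidence"],[round(float(v),1) for v in d["bbox"]]) for d in find_in(l,c)[:3]])
print(observe()["clock"])
E
```

```text
pics
workcell.py
top {'mtx': array([[388.32444501,   0.        , 251.26083677],
       [  0.        , 388.32444501, 196.46996873],
       [  0.        ,   0.        ,   1.        ]]), 'position': array([ 408.31790574, -195.81163335,  877.51431568]), 'attitude': array([[ 0.0100765 , -0.98548738,  0.16944934],
       [-0.99915531, -0.00317154,  0.04097079],
       [-0.03983879, -0.16971905, -0.98468691]])}
shield_box [(0.72, [234.8, 148.1, 285.8, 196.6])]
cover [(0.69, [250.0, 214.7, 296.2, 261.9])]
relay []
cover_handle [(0.94, [248.9, 210.8, 294.9, 261.5])]
scene {'mtx': array([[451.05898453,   0.        , 244.61176421],
       [  0.        , 451.05898453, 196.02317412],
       [  0.        ,   0.        ,   1.        ]]), 'position': array([ 264.65741863, -887.55381447,  456.75168347]), 'attitude': array([[ 0.92899285, -0.19123504,  0.31686186],
       [-0.36935321, -0.42478282,  0.82652148],
       [-0.02346239, -0.8848665 , -0.46525348]])}
shield_box [(0.56, [248.7, 187.6, 311.4, 227.1])]
cover [(0.7, [188.1, 212.4, 245.3, 245.4])]
relay [(0.71, [275.6, 241.5, 291.6, 255.9])]
cover_handle [(0.67, [187.9, 213.9, 243.9, 245.2])]
0.5
```

View pics/top1.png

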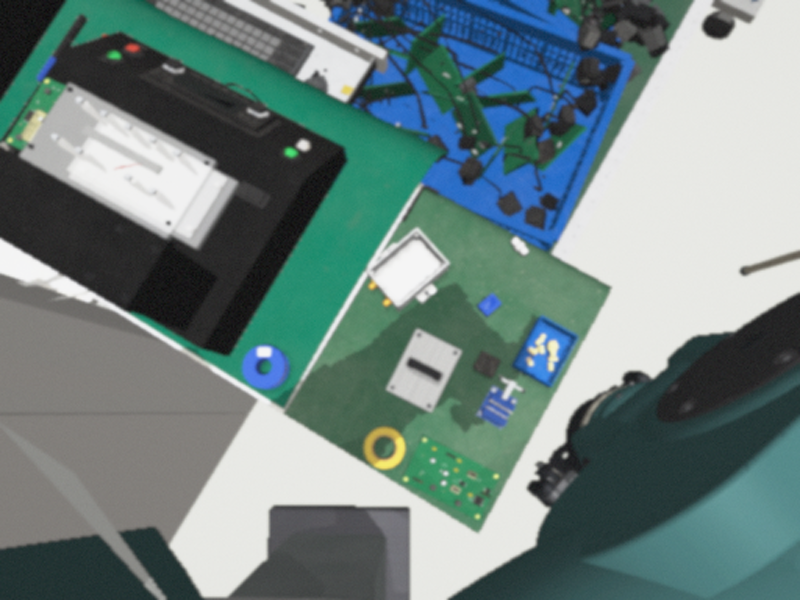

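View pics/scene1.png

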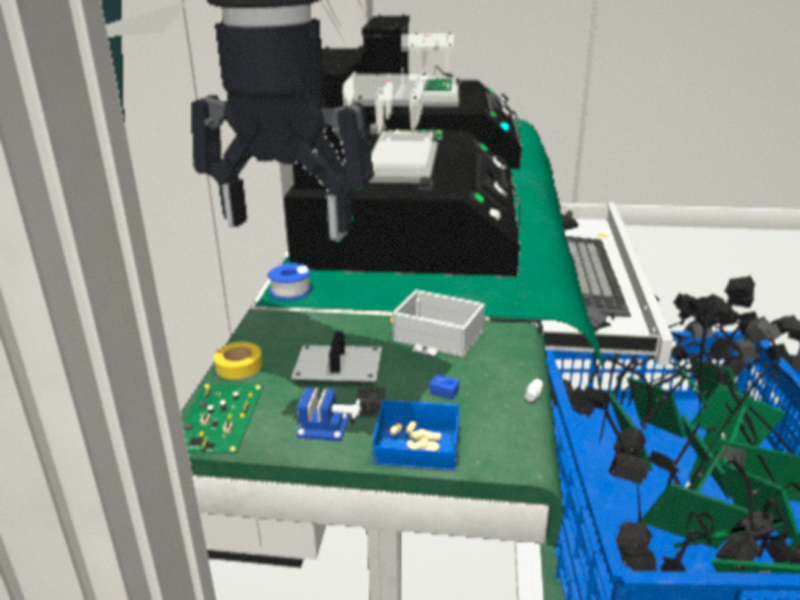

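The top view shows the box at about (408,268), the relay at (489,304) and the cover at (424,369) in the 800x600 picture. The spool, tape, plug, vise and bin stand around them. Next I'll take a close view with the wrist camera.

```bash
cat > h.py <<'E'
from workcell import *
import numpy as np, cv2
def ray(m,p,z):
    d=m["attitude"]@np.linalg.inv(m["mtx"])@np.array([p[0],p[1],1.]); o=m["position"]
    return (o+d*(z-o[2])/d[2])
def proj(m,P):
    c=m["attitude"].T@(np.asarray(P,float)-m["position"]); u=m["mtx"]@c; return u[:2]/u[2]
def down(a):  # tool y axis (closing) at world angle a, z down
    y=np.array([np.cos(a),np.sin(a),0]); z=np.array([0,0,-1.]); return np.column_stack([np.cross(y,z),y,z])
def yawof(R): return np.arctan2(R[1,1],R[0,1])
E
python3 - <<'E'
from h import *
np.set_printoptions(precision=1,suppress=True)
m=camera_model("top")
for n,p,z in [("box",(409,268),40),("cover",(424,369),11),("relay",(489,304),16),("spool",(266,367),31)]:
    print(n,ray(m,np.array(p)/1.5625,z))
o=observe(); print(np.degrees(yawof(o["ee_rot"])))
w=camera_model("wrist"); print(w["mtx"]); print("cam in tool",o["ee_rot"].T@(w["position"]-o["eef_pos"]));print(o["ee_rot"].T@w["attitude"])
b=ray(m,np.array([409,268])/1.5625,40);c=ray(m,np.array([424,369])/1.5625,11)
print("c corners",[ray(m,np.array(p)/1.5625,11)[:2] for p in [(421,329),(462,349),(430,411),(387,389)]])
print("b corners",[ray(m,np.array(p)/1.5625,40)[:2] for p in [(416,229),(450,265),(402,306),(368,270)]])
E
```

```text
box [ 608.5 -183.6   40. ]
cover [ 468.1 -205.4   11. ]
relay [ 561.4 -298.3   16. ]
spool [467.9  16.5  31. ]
-42.397172237228695
[[311.7   0.  254.6]
 [  0.  311.7 195.8]
 [  0.    0.    1. ]]
cam in tool [  71.7   -0.4 -122.9]
[[-0.  -1.  -0.3]
 [ 1.  -0.  -0. ]
 [ 0.  -0.3  1. ]]
c corners [array([ 525.4, -201. ]), array([ 496.9, -259.5]), array([ 409.3, -213.9]), array([ 439.4, -153. ])]
b corners [array([ 665.8, -193.3]), array([ 612.9, -241.5]), array([ 553.9, -174.1]), array([ 605.6, -125.5])]
```

```bash
python3 - <<'E'
from h import *
np.set_printoptions(precision=1,suppress=True)
goto([565,-210,240],down(np.radians(-42.4))); sleep(0.3)
w=camera_model("wrist"); im=camera("wrist"); np.savez("w1.npz",im=im,**w)
cv2.imwrite("pics/w1.png",cv2.resize(im[:,:,::-1],(800,600),interpolation=cv2.INTER_CUBIC))
for l in ["shield_box","cover","relay","cover_handle"]:
    print(l,[(d["confidence"],[round(float(v),1) for v in d["bbox"]]) for d in find_in(l,"wrist")[:3]])
print(observe()["clock"],observe()["eef_pos"])
E
```

```text
shield_box [(0.66, [214.2, 73.9, 321.6, 167.0])]
cover []
relay [(0.81, [291.2, 212.9, 315.2, 233.1]), (0.46, [214.2, 73.6, 318.1, 164.9])]
cover_handle [(0.6, [144.4, 178.9, 240.4, 252.5])]
1.9583 [ 564.9 -210.1  240. ]
```

View pics/w1.png

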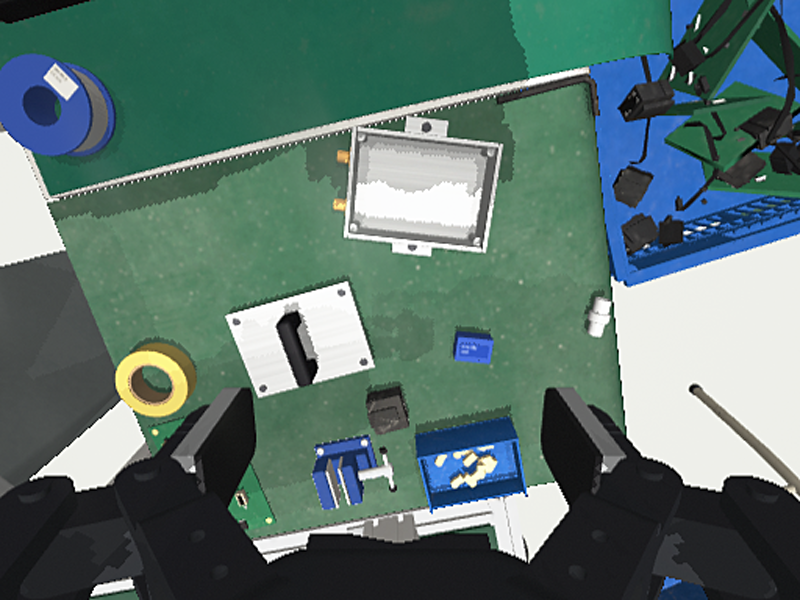

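The wrist view shows these corners (800x600 pixels):
- **Box rim:** (358,128), (502,143), (486,252), (345,236). The sockets are on its left side.
- **Cover plate:** (226,316), (350,280), (374,366), (260,397). The handle bar runs across it.
- **Relay:** near (474,346).

I'll fit model poses to these.

```bash
cat >> h.py <<'E'
from scipy.optimize import least_squares, minimize
def rz(a): c,s=np.cos(a),np.sin(a); return np.array([[c,-s,0],[s,c,0],[0,0,1.]])
def fitrect(m,px,lx,ly,z,x0):
    q=np.array([[-lx,ly,0],[lx,ly,0],[lx,-ly,0],[-lx,-ly,0]])/2+[0,0,z]
    f=lambda s:np.ravel([proj(m,rz(s[2])@v+[s[0],s[1],0])-p for v,p in zip(q,px)])
    r=least_squares(f,x0,x_scale=[10,10,.1]); return r.x,r.fun
def subpix(im,px):
    g=cv2.cvtColor(im,cv2.COLOR_RGB2GRAY)
    return cv2.cornerSubPix(g,np.float32(px).reshape(-1,1,2),(4,4),(-1,-1),(3,50,.01)).reshape(-1,2)
def fitblue(m,im,size,x0,roi):
    hsv=cv2.cvtColor(im,cv2.COLOR_RGB2HSV); M=np.uint8((hsv[...,0]>95)&(hsv[...,0]<135)&(hsv[...,1]>90))
    K=np.zeros_like(M); l,t,r,b=roi; K[t:b,l:r]=1; M=M&K; M=cv2.morphologyEx(M,cv2.MORPH_CLOSE,np.ones((5,5)))
    Mb=cv2.resize(M*255,None,fx=4,fy=4,interpolation=cv2.INTER_LINEAR)>127
    a,b_,h=size; Q=np.array([[i*a/2,j*b_/2,k*h] for i in(-1,1) for j in(-1,1) for k in(0,1)])
    def cost(s):
        P=np.array([proj(m,rz(s[2])@v+[s[0],s[1],0]) for v in Q]); I=np.zeros(Mb.shape,np.uint8)
        cv2.fillConvexPoly(I,np.int32(np.round(cv2.convexHull(np.float32(P*4+1.5)).reshape(-1,2))),1)
        return 1-(I.astype(bool)&Mb).sum()/(I.astype(bool)|Mb).sum()
    best=min((minimize(cost,[x0[0],x0[1],y],method="Nelder-Mead",options=dict(initial_simplex=[[x0[0],x0[1],y],[x0[0]+6,x0[1],y],[x0[0],x0[1]+6,y],[x0[0],x0[1],y+.3]])) for y in np.arange(0,np.pi,np.pi/6)),key=lambda r:r.fun)
    return best.x,best.fun,M.sum()
E
python3 - <<'E'
from h import *
np.set_printoptions(precision=2,suppress=True)
d=np.load("w1.npz"); im=d["im"]; m=d
s=1.5625
bp=np.array([(358,128),(502,143),(486,252),(345,236)])/s
cp=np.array([(226,316),(350,280),(374,366),(260,397)])/s
for n,p,lx,ly,z in [("box",bp,96,70,40),("cover",cp,98,72,11)]:
    c=ray(m,p.mean(0),z); e=ray(m,p[1],z)-ray(m,p[0],z)
    for pp in (p,subpix(im,p)):
        print(n,*fitrect(m,pp,lx,ly,z,[c[0],c[1],np.arctan2(e[1],e[0])]))
c=ray(m,(303,223),8); print("relay",fitblue(m,im,(20,28,16),c,(284,205,322,240)),c)
E
```

```text
box [ 612.48 -181.81   -0.85] [-2.83 -1.44  2.23  0.44  0.93  0.67 -0.27  0.77]
box [ 611.58 -180.71   -0.86] [-1.29 -1.27  1.46 -0.63  1.    1.22 -1.15  1.16]
cover [ 469.44 -205.01   -0.46] [-0.31 -0.72 -0.73  0.13  1.72  0.28 -0.65  0.44]
cover [ 468.66 -203.58   -0.47] [-0.74 -0.62  0.25 -0.47  0.93  0.26 -0.44  1.06]
relay (array([ 562.48, -298.14,    0.72]), np.float64(0.06873149062191508), np.uint64(473)) [ 562.23 -299.88    8.  ]
```

```bash
python3 - <<'E'
from h import *
np.set_printoptions(precision=0,suppress=True)
m=camera_model("top"); s=1.5625
for p in [(345,150),(320,205),(300,245),(232,355)]: print(p,[ray(m,np.array(p)/s,z)[:2] for z in (0,100,200)])
# where would fixture front-right corners be in scene view?
sc=camera_model("scene")
for z in (0,60,100,140,180,220):
    print(z,proj(sc,ray(m,np.array((345,150))/s,z))*s)
for a in (0.72,-0.74,-0.86,-0.46,0.72-np.pi):
    print(a,inverse_kinematics([562,-298,100],down(a)),inverse_kinematics([612,-181,65],down(a)))
E
```

```text
(345, 150) [array([805., -83.]), array([760., -96.]), array([ 714., -109.])]
(320, 205) [array([716., -47.]), array([681., -64.]), array([646., -81.])]
(300, 245) [array([654., -19.]), array([626., -39.]), array([598., -59.])]
(232, 355) [array([487.,  75.]), array([478.,  44.]), array([469.,  14.])]
0 [527. 279.]
60 [517. 246.]
100 [509. 223.]
140 [501. 199.]
180 [493. 172.]
220 [484. 145.]
0.72 [-1.  1. -0.  1.  0.  0.] [-0.  1. -0.  1.  0.  0.]
-0.74 [-1.  1. -0.  1.  0.  2.] [-0.  1. -0.  1.  0.  2.]
-0.86 [-1.  1. -0.  1.  0.  2.] [-0.  1. -0.  1.  0.  2.]
-0.46 [-1.  1. -0.  1.  0.  1.] [-0.  1. -0.  1.  0.  2.]
-2.4215926535897934 [-1.  1. -0.  1.  0. -3.] [-0.  1. -0.  1.  0. -3.]
```

```bash
python3 - <<'E'
from h import *
np.set_printoptions(precision=2,suppress=True)
a=0.72
goto([562.5,-298,130],down(a)); grip(0.5,30); sleep(0.2)
w=camera_model("wrist"); im=camera("wrist")
cv2.imwrite("pics/r1.png",im[:,:,::-1])
u=proj(w,[562.5,-298,8]).astype(int); f=find_in("relay","wrist")[:1]; print(u,f)
c,cost,n=fitblue(w,im,(20,28,16),[562.5,-298.1],(u[0]-45,u[1]-45,u[0]+45,u[1]+45)); print(c,cost,n)
y=c[2]%np.pi
y=y if y<2.3 else y-np.pi
ok=abs(y-a)<0.35 and cost<0.15 and np.hypot(c[0]-562.5,c[1]+298)<8
print("ok",ok,y)
if ok:
    goto([c[0],c[1],70],down(y))
    hit=servo_line([c[0],c[1],24],feed=60,until_force=5); z=observe()["eef_pos"][2]; print(hit,z)
    if hit: servo_line([c[0],c[1],z+4],feed=40)
    grip(0.0,30); o=observe(); print(o["grip_width"],o["gripper_force"],o["ft_force"],o["eef_pos"])
    servo_line([c[0],c[1],130],feed=120); sleep(.2); o=observe(); print(o["grip_width"],o["gripper_force"],o["ft_force"],o["clock"])
E
```

```text
[254 196] []
[ 562.16 -298.39    0.72] 0.05473657223432893 922
ok True 0.7232324835914564
False 24.26872405797854
0.22786243068016535 31.25081777572632 [-0.78  0.23  6.27] [ 562.34 -298.52   24.49]
0.22053828760937685 30.606526136398315 [ 0.21  0.81 -1.15] 6.9833
```

```bash
python3 - <<'E'
from h import *
np.set_printoptions(precision=2,suppress=True)
a=-0.857; R=down(a); b=np.array([612,-181.2,0])
t=b-40*R[:,0]+[0,0,190]
goto(t,R); sleep(0.3)
w=camera_model("wrist"); im=camera("wrist"); np.savez("w2.npz",im=im,**w)
u=np.array([proj(w,rz(a)@v+b) for v in np.array([[-48,35,40],[48,35,40],[48,-35,40],[-48,-35,40]])]); print(u)
cv2.imwrite("pics/w2.png",cv2.resize(im[:,:,::-1],(800,600),interpolation=cv2.INTER_CUBIC))
print(observe()["clock"])
E
```

```text
[[197.8   99.94]
 [312.54  99.89]
 [308.5  181.26]
 [201.83 181.3 ]]
8.85
```

View pics/w2.png

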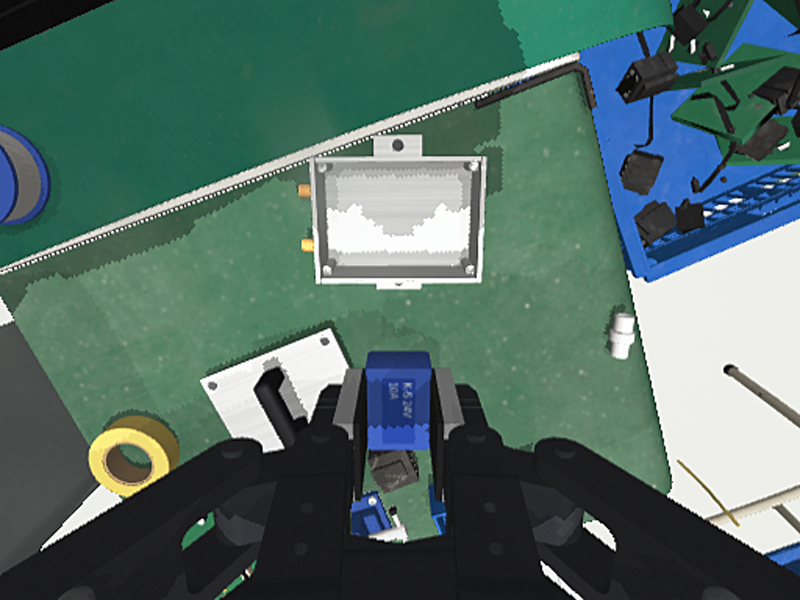

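The relay is held upright. The box rim corners, (308,157), (487,157), (481,283) and (317,283), match the projected pose to within about 1 px. I'll place the relay, then look at the cover from the same relative viewpoint.

```bash
python3 - <<'E'
from h import *
np.set_printoptions(precision=2,suppress=True)
d=np.load("w2.npz"); s=1.5625
print("box",fitrect(d,np.array([(308,156.5),(487,157),(481.5,283),(316.5,283)])/s,96,70,40,[612,-181,-.857]))
a=-0.857; R=down(a); b=np.array([612,-181,0])
goto(b+[0,0,100],R)
hit=servo_line(b+[0,0,28.5],feed=80,until_force=6); print(hit,observe()["eef_pos"])
grip(0.4); sleep(0.2)
servo_line(b+[0,0,110],feed=150)
c=np.array([469,-204.3,0]); ac=-0.465; R=down(ac)
goto(c-40*R[:,0]+[0,0,161],R); grip(0.6); sleep(0.3)
w=camera_model("wrist"); im=camera("wrist"); np.savez("w3.npz",im=im,**w)
print(np.array([proj(w,rz(ac)@v+c) for v in np.array([[-49,36,11],[49,36,11],[49,-36,11],[-49,-36,11]])])*s)
cv2.imwrite("pics/w3.png",cv2.resize(im[:,:,::-1],(800,600),interpolation=cv2.INTER_CUBIC))
print(observe()["clock"])
E
```

```text
box (array([ 611.73, -181.09,   -0.85]), array([ 0.27,  0.11,  0.43, -0.59,  0.15,  0.15, -0.9 ,  0.46]))
False [ 612.34 -181.14   29.02]
[[307.02 154.91]
 [490.12 154.81]
 [483.52 285.49]
 [313.63 285.56]]
12.9667
```

View pics/w3.png

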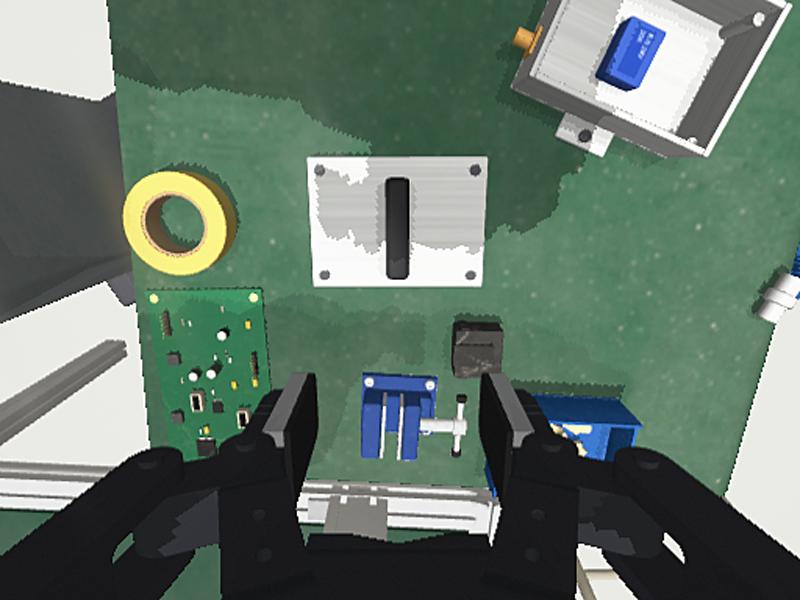

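Relay is inside the box, and the cover corners are at (307,157), (488,157), (482,286) and (314,286). I'll grip the handle and lift.

```bash
python3 - <<'E'
from h import *
np.set_printoptions(precision=2,suppress=True)
d=np.load("w3.npz"); s=1.5625
x,r=fitrect(d,np.array([(307,157),(488,157),(482,286.5),(313.5,286.5)])/s,98,72,11,[469,-204,-.465]); print(x,r)
c=np.array([x[0],x[1],0]); R=down(x[2])
grip(0.45,70); goto(c+[0,0,90],R)
hit=servo_line(c+[0,0,40],feed=60,until_force=5); print(hit,observe()["eef_pos"])
grip(0.0,70); sleep(.2); o=observe(); print(o["grip_width"],o["gripper_force"],o["ft_force"],o["eef_pos"],np.degrees(yawof(o["ee_rot"])))
servo_line(c+[0,0,150],feed=120); sleep(.3)
o=observe(); print(o["grip_width"],o["ft_force"],o["wrist_torque"],o["eef_pos"],o["clock"])
w=camera_model("wrist"); im=camera("wrist"); np.savez("w4.npz",im=im,eef=o["eef_pos"],R=o["ee_rot"],**w)
cv2.imwrite("pics/w4.png",cv2.resize(im[:,:,::-1],(800,600),interpolation=cv2.INTER_CUBIC))
E
```

```text
[ 468.12 -204.86   -0.46] [-0.57 -0.2   0.66 -0.29  0.34  0.31 -0.45  0.37]
False [ 468.31 -204.95   40.24]
0.1208875498588528 68.57338428497314 [-0.27  0.91  5.32] [ 468.36 -204.99   40.49] -26.63235731745254
0.11906152275586342 [ 0.77 -0.29 -1.38] [-0.01 -0.02 -0.  ] [ 468.02 -204.81  149.71] 16.575
```

View pics/w4.png

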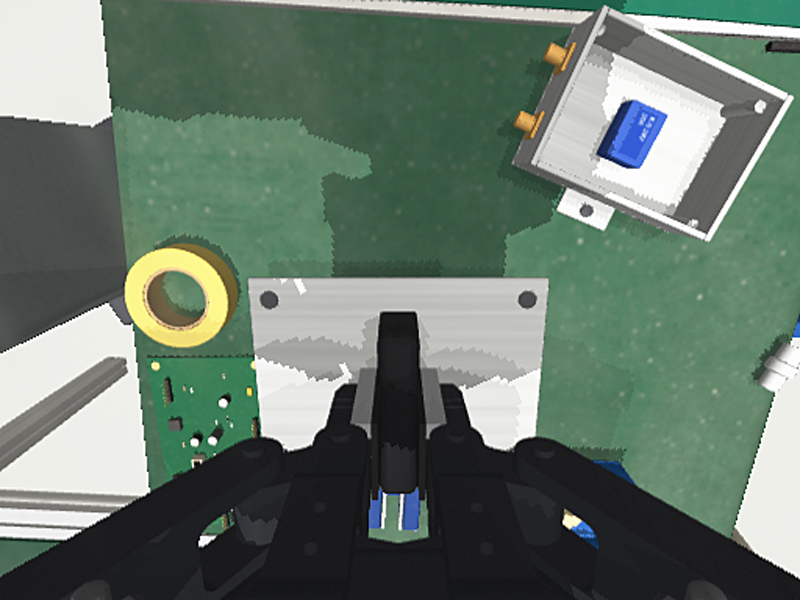

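The cover is held level: far corners are at (248,279) and (548,278), and its back is hidden by the gripper. I'll check the offset in the hand.

```bash
python3 - <<'E'
from h import *
np.set_printoptions(precision=2,suppress=True)
d=np.load("w4.npz"); s=1.5625; a=yawof(d["R"]); z=d["eef"][2]-29.4; t=d["eef"]
px=np.array([(248.5,279),(548.5,278.5)])/s
P=np.array([ray(d,p,z) for p in px]); Rz=rz(a)
print("len",np.linalg.norm(P[1]-P[0]),"yaw",np.arctan2(*(P[1]-P[0])[1::-1])-a)
print("centre in (box-like) tool axes x,y:",Rz.T@(P.mean(0)-t)-[0,36,0])
print("all bystanders/box recheck"); 
bp=np.array([(603,6),(794,97),(708,241),(514,163)])/s
print(fitrect(d,bp,96,70,40,[612,-181,-.857]))
b=np.array([611.9,-181.1,0]); R=down(-0.855)
for h in (150,100,72): print(inverse_kinematics(b+[0,0,h],R) is not None)
E
```

```text
len 96.19873380492214 yaw 0.0013750233347479268
centre in (box-like) tool axes x,y: [ -0.28   0.18 -29.4 ]
all bystanders/box recheck
(array([ 609.54, -180.01,   -0.86]), array([-2.32, -1.76, -2.1 ,  0.  , -2.29,  1.22,  6.89,  0.32]))
True
True
True
```

```bash
python3 - <<'E'
from h import *
np.set_printoptions(precision=2,suppress=True)
b=np.array([611.75,-181.1,0]); R=down(-0.853); Rb=rz(-0.853)
goto(b+[0,0,150],R); servo_line(b+[0,0,90],feed=100); sleep(.2); print(observe()["ft_force"])
hit=servo_line(b+[0,0,71],feed=25,until_force=6); o=observe(); print(hit,o["eef_pos"],o["ft_force"],o["wrist_torque"],o["clock"])
z=o["eef_pos"][2]
if z>75:
    for dx,dy in [(1.5,0),(-1.5,0),(0,1.5),(0,-1.5),(1.5,1.5),(-1.5,-1.5),(1.5,-1.5),(-1.5,1.5)]:
        p=b+Rb@[dx,dy,0]
        servo_line(p+[0,0,83],feed=100); hit=servo_line(p+[0,0,71],feed=30,until_force=6); o=observe(); z=o["eef_pos"][2]; print(dx,dy,z,o["clock"])
        if z<75 or o["clock"]>38: break
E
```

```text
[ 0.44 -0.62 -0.99]
True [ 611.55 -181.     72.52] [-1.15  0.8   6.67] [ 0.06  0.1  -0.05] 18.8667
```

Contact came at exactly the seated height (72.5). I'll release, back off and check.

```bash
python3 - <<'E'
from h import *
np.set_printoptions(precision=2,suppress=True)
grip(0.35); sleep(.2); R=observe()["ee_rot"]; b=np.array([611.75,-181.1,0])
servo_line(b+[0,0,130],feed=100)
t=b-40*R[:,0]+[0,0,190]; servo_line(t,feed=150); sleep(.3)
w=camera_model("wrist"); im=camera("wrist"); a=-0.853
print(np.array([proj(w,rz(a)@v+b) for v in np.array([[-49,36,43],[49,36,43],[49,-36,43],[-49,-36,43]])])*1.5625)
cv2.imwrite("pics/w5.png",cv2.resize(im[:,:,::-1],(800,600),interpolation=cv2.INTER_CUBIC)); sc=camera("scene")
cv2.imwrite("pics/s5.png",cv2.resize(sc[150:270,150:350,::-1],(800,480),interpolation=cv2.INTER_CUBIC)); print(observe()["clock"])
E
```

```text
[[307.21 154.41]
 [492.84 154.38]
 [485.88 286.77]
 [313.87 286.67]]
21.1583
```

View pics/w5.png

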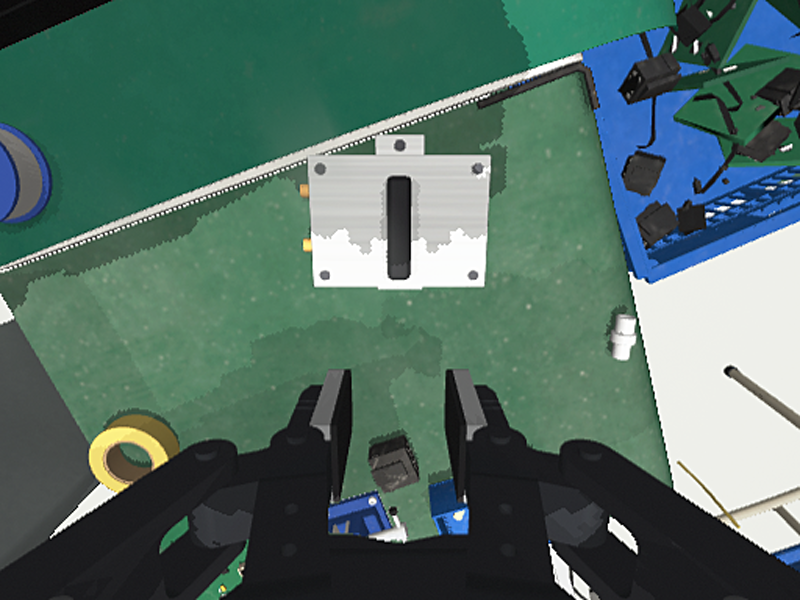

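View pics/s5.png

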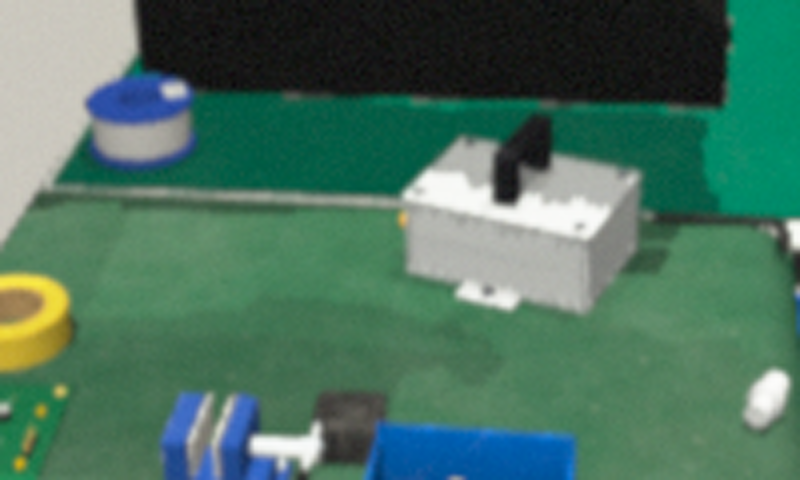

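The cover sits flush and square, with corners at (308,155), (491,155), (485,287) and (315,287), all within about 2 px of where a seated cover would project. The bystanders haven't moved and the gripper is clear, so I'm handing in.

```bash
python3 -c "
from workcell import *
print(finish_job())"
```

```text
the job is handed in; nothing more can be done
None
```

The job is handed in: the relay is inside the box, the cover sits seated and square on the rim, the gripper is clear of everything, and the bystanders look unmoved; the judge's result was not reported back.

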